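Set a syringe draw stop with its thumbwheel and lock it

ROBOT

A 6-joint arm with a two-finger parallel gripper is mounted at the origin on a cart in front of the work surface, level with it; the furniture and walls round the work are solid. World frame = base frame: x ahead of the robot, y to its left, z up, the work surface at z = 0. Lengths are in m, angles in rad, forces in N, time in s.
With the tool pointing down it reaches from about 0.275 to 0.825 m from the base axis. Payload 4.9 kg.
Tool frame: the origin (TCP) lies midway between the tips of the shut fingers; the grasp point (between the pads) lies 19 mm behind it (bot.grip_depth is the distance from the TCP to the grasp point, in m); z points along the fingers, y is the line along which they close (so a half turn about z gives the same grasp; the last joint's range is limited). The gripper opens to 85 mm and grips with 20 to 120 N. Pads are 22 mm wide; open, the fingers measure 114 mm over their backs; the gripper's body (76 mm by 85 mm) begins 54 mm behind the grasp point. The pads swing forward as they close: fully open they stand 13 mm farther back than shut.
Start: joints at [1.193, 0.326, -0.193, 1.052, 0, 1.437], TCP at [0.133, 0.534, 0.231] pointing down, gripper open.
Joint ranges: [-2.65, 2.65], [-0.97, 1.79], [-1.3, 1.35], [-1.93, 2.1], [-1.47, 1.37], [-3.14, 3.14]. Speed limits (rad/s): [2.57, 2.57, 3.14, 3.14, 3.14, 3.14].

INTERFACE

Orientations are given as a unit quaternion [w, x, y, z].
In Python, from cell import bot gives the robot as it stands. Calls block until the motion is done:
- bot.move_pose(position, orientation): joint-space move of the TCP to a pose.
- bot.move_linear(position, speed=0.15, rotation=None, until_force=None): straight line of the TCP; rotation=None keeps the orientation; speed is the mean speed in m/s. With until_force (N) it stops when the force on the tool has changed by that much, and returns True; else False.
- bot.goto_joints(angles): joint-space move.
- bot.set_gripper(opening, grasp_force=None): opening from 0.0 (shut) to 1.0 (fully open); grasp_force is the grip in N (None keeps the last); returns when the fingers have stopped.
- bot.wait(seconds).
- bot.solve_ik(position, orientation): joint angles nearest the present ones, or None.
- bot.camera(name): name is "scene" or "top"; returns the picture (400x640x3 uint8, red, green, blue); there is no depth.
- bot.calibration(name): a dict with "mtx" (3x3 intrinsics, pixels), "extrinsics" (4x4, takes a point from world to camera coordinates). Camera axes: x right, y down, z forward; pixel columns grow to the right and rows downward; lengths in m; the calibration is good to about 2 mm. A picture is of the moment at which its call begins. calibration takes no time and is no camera call.
A pose or a line that the arm cannot do raises bot.PlanningError and nothing moves.
- bot.close_job(): hands the job in; it is judged then, once.
Trained networks look in the newest picture that a camera, given by its name, has taken for a name from the list of things; names that differ only in an ending like _2 or _b are one class to them, and where a whole thing is asked for, a point or a joint stands for the part that bears it (a point fixed in the world has none). Each returns a list of dicts, best first, with "confidence" (0 to 1); they miss things now and then, are a little off and sometimes report something else, mostly with a low value. They report only what shows in the picture. A call takes as long as a camera call.
- bot.search_frame(camera, thing): "bbox" ([left, top, width, height] in pixels, round what is visible of it).
Readings, each from a call of its own:
- bot.read_clock(): time.
- bot.read_joint_positions(): joint angles.
- bot.read_joint_vel(): joint speeds.
- bot.read_joint_efforts(): joint torques, N m.
- bot.read_position(): TCP position.
- bot.read_tool_rot(): TCP orientation.
- bot.read_ft_force(): force on the tool from outside, world axes, zero at the start.
- bot.read_moment(): the same for the moment, N m.
- bot.read_gripper_width(): opening from 0.0 (shut) to 1.0 (fully open).
- bot.read_finger_force(): force on a finger pad.
Only numpy, scipy, OpenCV 4.12 (cv2) and the standard library are available. Lean on these libraries where they do the work, as an engineer would, in place of code of your own. Each camera call takes 0.05 s, during which the arm holds its last target. There are 200 camera calls.

TASK

On the syringe-filling jig, roll the knurled thumbwheel gently with a fingertip, stroke after stroke, until the sliding stop has closed the gap and its index blade is in line with the blade of the gauge clip. Then push the round lock pin on the low end of the jig fully down, with the setting unchanged. Do not push the sliding stop itself, pick nothing up, and leave the things lying round the jig where they are.

Things in the scene. Friction and masses are not known exactly. Their poses are not given: they have to be found in the camera images.
- jig: Syringe-filling jig, fixed: base 100 (x) x 305 (y) x 12 mm, y -129 to 176. Origin on the worktop in mid-width. Own +y is its long direction, from the white gear housing with the wheel (y -82 to -8, x -30 to 30, top z = 52) to the clipped syringe (y 76 to 198, below z = 50). A lower white deck (top z = 34, y -129 to -79) carries the lock pin.
- wheel_crown (a point): Fixed point of the jig at the top of the wheel's rim when not pressed: jig frame (0, -45, 62) mm, 10 mm above the housing. The dark knurled wheel is 50 mm in diameter, 16 mm wide, its axle along the jig's x, so that its rim is stroked along the jig's y. Axes as the jig's.
- wheel: The knurled wheel; origin at its centre, 25 mm below the crown, x along its axle (axes turn with it). Rigidly borne; a fingertip drives it by friction: press with about 3 to 10 N and stroke along the jig's y. It turns both ways, drags with about 1.2 N at the rim and stays where it is left. 25 mm of rim travel (1 rad) moves the stop 10 mm, in the direction of the fingertip.
- carriage: Steel sliding stop, 44 (x) x 22 (y) x 30 mm, geared to the wheel; slides 45 mm along the jig's y on two rods between housing and syringe. Origin level with the worktop under its middle, on the jig's centre line. Not to be touched.
- index_tip (a point): Tip of the stop's index blade, a black fin 4 mm thick that reaches from the stop toward the robot over the ticked scale bar; top edge 30 mm above the worktop, jig x = -34. Moves with the stop.
- gauge_tip (a point): Gauge mark: tip of the 4 mm steel fin on the small gauge clip at the front of the scale bar, same height and jig x as index_tip; axes as the jig's. Fixed for the run, 12 to 36 mm toward the jig's +y from index_tip at the start. Set right when both tips have the same jig y, the two fins making one line.
- lock (a joint): Travel of the lock pin, m: 0 up, 0.008 fully down. Moves at about 3 N and stays where it is left; no spring, rigid at the bottom.
- lock_top (a point): Centre of the top of the lock pin's black cap (18 mm in diameter) at jig (0, -108) mm, 52 mm above the worktop when up, 44 when fully down; moves with the pin. Round it the deck is 34 mm high, its bushing 37; the gear housing (52 mm high) begins 26 mm to its +y.
- vial_a: Small glass vial, blue cap, 21 x 21 x 38 mm, upright behind the jig; origin under its middle. Bystander.
- vial_b: Small glass vial, blue cap, 21 x 21 x 38 mm, upright in front of the jig; origin under its middle. Bystander.
- forceps_1: Steel thumb forceps, 17 x 124 x 8 mm, lying behind the jig. Bystander.
- ointment: Ointment tube, 21 x 64 x 13 mm, lying in front of the jig. Bystander.
- spare_syringe: Capped syringe, 19 x 135 x 9 mm, lying behind the jig. Bystander.
- tape: Roll of tape lying flat, 104 x 102 x 25 mm, to the right of the jig. Bystander.

How it is judged:
On the way:
1. the index blade is brought in line with the gauge blade (3 mm) while the lock pin is still up (less than 2 mm down) (y of index_tip in the frame of gauge_tip between -0.003 and 0.003 m and value of joint lock below 0.002 m), for 0.3 s.
At the end, for the whole second after the job is handed in: The index blade is within 3 mm of the gauge blade along the jig, the wheel is at rest, and the lock pin is at least 6 mm down of its 8 mm (y of index_tip in the frame of gauge_tip between -0.003 and 0.003 m and value of joint lock above 0.006 m and angular speed of wheel below 0.05 rad/s); the robot touches nothing.
It fails at once if the sliding stop is pushed directly (over 1 N) (contact force between any of the fingers, the arm and carriage above 1 N).
It fails at once if the wheel is pressed with more than 40 N (contact force between the fingers and wheel above 40 N).
It fails at once if a bystander is moved or lifted more than 15 mm (distance of any of vial_a, vial_b, forceps_1, ointment, spare_syringe, tape from where it was at the start of the episode above 0.015 m).
It also fails if it takes over 70 s, if anything falls off the work surface, if the arm or the gripper's body presses on something with over 40 N, if the wrist force passes 120 N, or if a joint passes its speed limit or range.

## Working session

There is one attempt and no reset: what is moved stays moved. The work goes in short steps, each a Python script; the robot and the scene stay as the last script left them, time stands still between calls to the robot, and variables do not carry over. Pictures are saved under pics/ and viewed, at most 10 in all, crops included, and the job is handed in when it is done.

```bash
mkdir -p pics; ls; cat > look.py <<'E'
import cv2,numpy as np
from cell import bot
def snap(cam,name=None):
    im=bot.camera(cam)
    if name: cv2.imwrite(f'pics/{name}.png',cv2.cvtColor(im,cv2.COLOR_RGB2BGR))
    return im
def px2w(cam,u,v,z):
    c=bot.calibration(cam);E=np.array(c['extrinsics']);K=np.array(c['mtx'])
    R,t=E[:3,:3],E[:3,3]
    d=R.T@np.linalg.solve(K,[u,v,1.]);o=-R.T@t
    return o+d*(z-o[2])/d[2]
def w2px(cam,p):
    c=bot.calibration(cam);E=np.array(c['extrinsics']);K=np.array(c['mtx'])
    q=K@(E[:3,:3]@np.asarray(p)+E[:3,3]);return q[:2]/q[2]
E
python3 - <<'E'
from look import *
for cam in ['scene','top']:
    snap(cam,cam+'0')
    E=np.array(bot.calibration(cam)['extrinsics']); print(cam,'campos',(-E[:3,:3].T@E[:3,3]).round(3))
    for t in ['jig','wheel','carriage','index_tip','gauge_tip','lock_top','lock','wheel_crown','vial_a','tape']:
        r=bot.search_frame(cam,t)
        print(t,[(np.round(x['bbox']).tolist(),round(x['confidence'],2)) for x in r[:2]])
E
```

```text
pics
scene campos [ 0.166 -0.427  0.796]
jig [([215.0, 162.0, 144.0, 113.0], 0.68)]
wheel [([298.0, 209.0, 27.0, 21.0], 0.78)]
carriage [([276.0, 200.0, 24.0, 23.0], 0.74)]
index_tip [([277.0, 200.0, 21.0, 24.0], 0.8)]
gauge_tip [([260.0, 215.0, 4.0, 4.0], 0.39)]
lock_top [([338.0, 236.0, 4.0, 9.0], 0.44)]
lock []
wheel_crown []
vial_a [([326.0, 191.0, 6.0, 16.0], 0.5), ([282.0, 260.0, 14.0, 18.0], 0.45)]
tape [([338.0, 275.0, 58.0, 55.0], 0.79), ([361.0, 213.0, 59.0, 43.0], 0.16)]
top campos [ 0.438 -0.006  1.234]
jig [([231.0, 194.0, 133.0, 52.0], 0.79)]
wheel [([316.0, 212.0, 21.0, 8.0], 0.51)]
carriage []
index_tip [([293.0, 213.0, 13.0, 18.0], 0.64)]
gauge_tip []
lock_top []
lock [([347.0, 208.0, 11.0, 10.0], 0.44)]
wheel_crown [([227.0, 198.0, 135.0, 48.0], 0.62), ([342.0, 173.0, 56.0, 3.0], 0.56)]
vial_a [([312.0, 185.0, 7.0, 7.0], 0.39)]
tape [([226.0, 197.0, 135.0, 50.0], 0.43)]
```

View pics/top0.png

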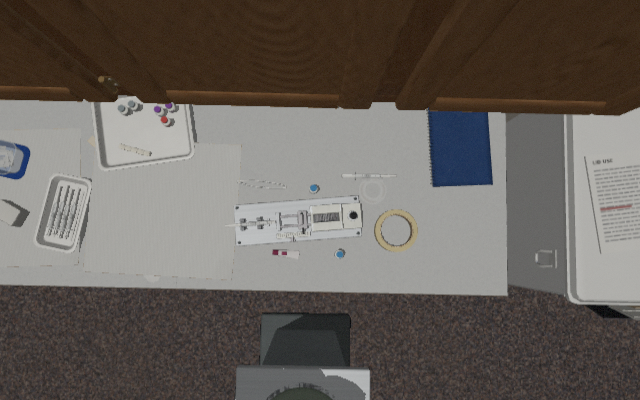

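View pics/scene0.png

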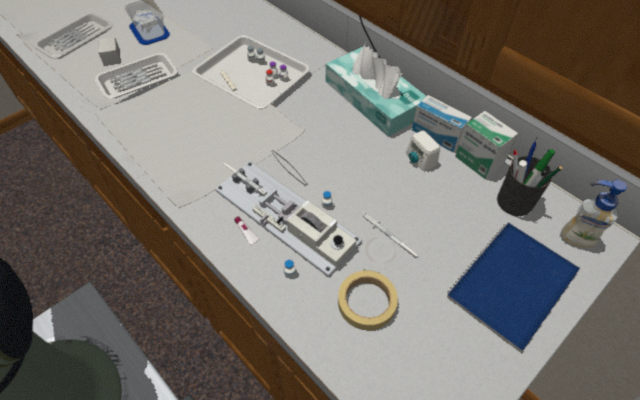

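The top view shows the jig lying from px (235,222) to (362,215), with the lock on the right at (353,215) and the wheel at about (327,217). In the scene view the wheel is near (312,220) and the lock near (339,240). I'll enlarge both.

```bash
python3 - <<'E'
import cv2
a=cv2.imread('pics/top0.png')[185:265,225:371];cv2.imwrite('pics/topc.png',cv2.resize(a,None,fx=5.4,fy=5.4,interpolation=cv2.INTER_CUBIC))
a=cv2.imread('pics/scene0.png')[158:276,212:364];cv2.imwrite('pics/scenec.png',cv2.resize(a,None,fx=5,fy=5,interpolation=cv2.INTER_CUBIC))
E
```

```text
(no output)
```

View pics/topc.png

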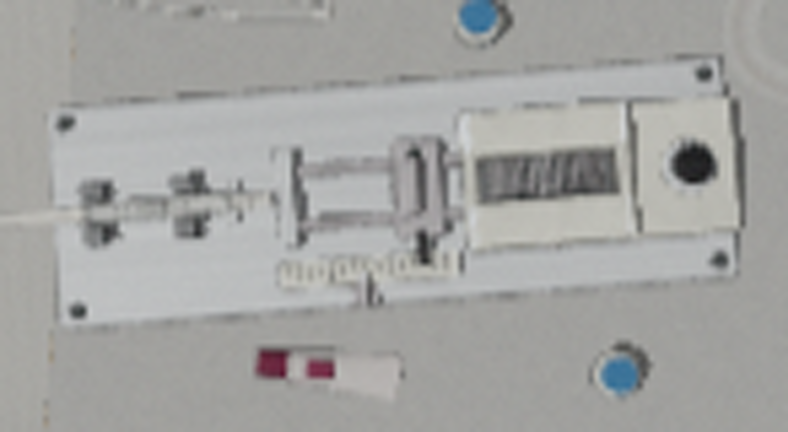

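View pics/scenec.png

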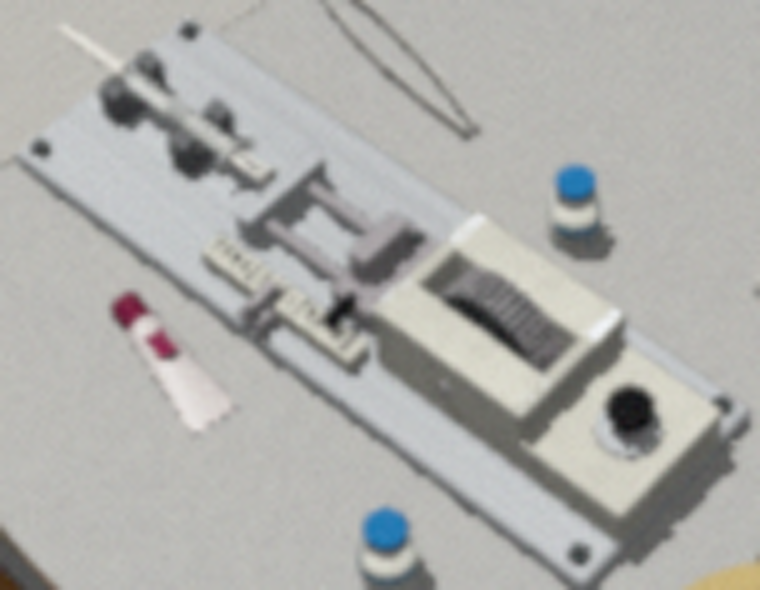

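The top crop shows the index fin at crop (425,250), the gauge fin at (368,285), the lock cap at (694,163) and the jig corners. The scene crop matches it: index fin (342,308), gauge fin (262,305), cap (632,408). Next I fit the jig pose to both views.

```bash
cat > fit.py <<'E'
from look import *
from scipy.optimize import least_squares
B=[(50,176,12),(50,-129,12),(-50,176,12),(-50,-129,12),(0,-108,52),(30,-8,52),(-30,-8,52)]
T=[(50,110),(720,57),(62,325),(737,275),(694,163),(463,115),(475,248)]
S=[(190,20),(745,408),(18,155),(585,580),(632,408),(478,220),(383,305)]
top=[((u+.5)/5.4-.5+225,(v+.5)/5.4-.5+185) for u,v in T]
sc=[((u+.5)/5-.5+212,(v+.5)/5-.5+158) for u,v in S]
def j2w(p,q):
    c,s=np.cos(p[2]),np.sin(p[2]);x,y,z=np.array(q)/1000
    return np.array([p[0]+c*x-s*y,p[1]+s*x+c*y,z])
def res(p,which='ts'):
    r=[]
    if 't' in which: r+=[w2px('top',j2w(p,b))-t for b,t in zip(B,top)]
    if 's' in which: r+=[w2px('scene',j2w(p,b))-t for b,t in zip(B,sc)]
    return np.concatenate(r)
E
python3 - <<'E'
from fit import *
for w in ['t','s','ts']:
    f=least_squares(res,[.43,0,0],args=(w,),loss='soft_l1');print(w,f.x.round(4),f.fun.round(1).tolist())
p=f.x;np.save('jig.npy',p)
def jy(cam,u,v,z=.03):
    w=px2w(cam,u,v,z)[:2]-p[:2];c,s=np.cos(p[2]),np.sin(p[2]);return (np.array([[c,s],[-s,c]])@w*1000).round(1)
for n,(u,v) in dict(idx=(425,250),gau=(368,285)).items(): print('top',n,jy('top',(u+.5)/5.4-.5+225,(v+.5)/5.4-.5+185))
for n,(u,v) in dict(idx=(340,310),gau=(262,300)).items(): print('sc',n,jy('scene',(u+.5)/5-.5+212,(v+.5)/5-.5+158))
a=cv2.imread('pics/scene0.png')[195:240,250:300];b=cv2.imread('pics/top0.png')[205:250,280:330]
cv2.imwrite('pics/fins.png',np.hstack([cv2.resize(i,(400,360),interpolation=cv2.INTER_CUBIC) for i in(a,b)]))
for q in [(0,-45,62),(0,-108,52)]: print(j2w(p,q).round(4))
print(bot.read_tool_rot(),bot.read_position(),bot.read_clock())
E
```

```text
t [ 0.5038 -0.0013  0.1013] [-0.5, -0.7, 0.9, -0.4, -0.1, 0.9, 1.2, 0.3, 0.3, 0.1, -0.5, -0.5, -0.8, 0.4]
s [ 0.5031 -0.0031  0.1031] [-0.2, -1.4, 2.2, 0.2, -0.9, -0.4, 0.3, 1.6, 0.2, -0.2, 0.4, -1.8, -2.2, 0.9]
ts [ 0.5036 -0.0021  0.102 ] [-0.2, -0.5, 1.2, -0.3, 0.2, 1.0, 1.6, 0.4, 0.6, 0.2, -0.1, -0.4, -0.4, 0.5, -0.2, -1.8, 2.0, -0.2, -1.0, -0.9, 0.0, 1.1, -0.0, -0.7, 0.2, -2.3, -2.3, 0.4]
top idx [-27.4  12.8]
top gau [-40.8  38.9]
sc idx [-28.5  11.3]
sc gau [-44.5  37. ]
[ 0.5082 -0.0469  0.062 ]
[ 0.5146 -0.1096  0.052 ]
[-9.55723116e-06  1.21601400e-01  9.92579013e-01  4.08311784e-05] [0.13275808 0.53377625 0.23130989] 1.1
```

View pics/fins.png

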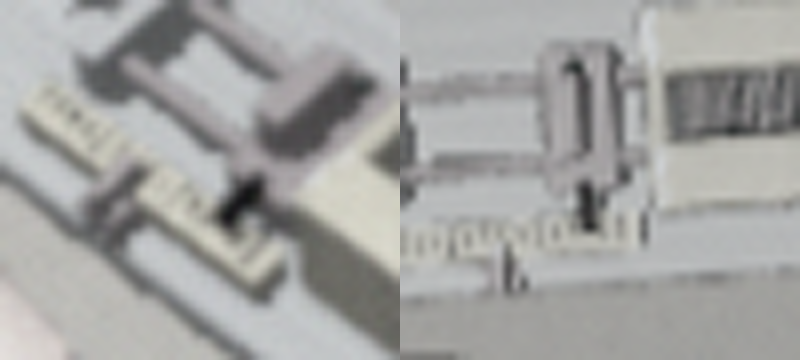

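Gap is about 25–26 mm, which means about 64 mm of rim travel. The jig pose is (0.504, -0.002), yaw 0.102, and it is consistent between the two views. With the fingers shut and the 22 mm pad width along the stroke, I make a first gentle contact.

```bash
cat > act.py <<'E'
from fit import *
p=np.load('jig.npy')
def P(x,y,z): return j2w(p,(x,y,z))
def F(): return np.round(bot.read_ft_force(),2)
def quat(): 
    best=None
    for phi in (.785+p[2]/2, .785+p[2]/2-np.pi/2):
        q=[0,np.cos(phi),np.sin(phi),0];s=bot.solve_ik(P(0,-45,120),q)
        if s is not None and (best is None or abs(s[5])<best[0]): best=(abs(s[5]),q)
    return best[1]
E
python3 - <<'E'
from act import *
bot.set_gripper(0.0)
q=quat();print(q)
bot.move_pose(P(0,-53,120),q)
print(bot.read_clock(),F(),bot.read_gripper_width())
bot.move_linear(P(0,-53,68),speed=.1); print(F())
hit=bot.move_linear(P(0,-53,56),speed=.01,until_force=3)
print(hit,bot.read_position(),P(0,-53,62),F()); bot.wait(.2); print(F(),bot.read_clock())
E
```

```text
[0, np.float64(0.6704224451607412), np.float64(0.7419796122702381), 0]
4.375 [ 0.35 -0.08 -0.29] 0.0008009175142747842
[-0.4  -1.16 -0.52]
True [ 0.5090504  -0.05496253  0.06180986] [ 0.5089838  -0.05486747  0.062     ] [-0.08 -1.22  4.51]
[-1.12 -0.94  6.29] 5.9583
```

Contact at z = 61.8 mm (62 expected), force about 5–6 N. First stroke now, then a look.

```bash
python3 - <<'E'
from act import *
z=bot.read_position()[2]*1000
for y in (-49,-45,-41,-37):
    bot.move_linear(P(0,y,z),speed=.03); print(y,F(),round(bot.read_position()[2]*1000,2))
bot.move_linear(P(0,-37,75),speed=.1); print(bot.read_clock())
im=snap('scene','s1'); snap('top','t1')
for c in('scene','top'): print([ (x['bbox'],x['confidence']) for x in bot.search_frame(c,'index_tip')[:1]])
a=cv2.imread('pics/scene0.png')[195:240,250:300];b=cv2.imread('pics/s1.png')[195:240,250:300]
cv2.imwrite('pics/cmp1.png',np.hstack([cv2.resize(i,(400,360),interpolation=cv2.INTER_CUBIC) for i in(a,b)]))
E
```

```text
-49 [0.6  0.62 2.3 ] 61.98
-45 [-0.02 -0.47  3.73] 61.98
-41 [0.4  0.81 4.56] 61.96
-37 [0.79 0.57 5.34] 61.93
7.375
[([280.3, 205.3, 10.4, 17.7], 0.63)]
[([270.2, 249.7, 14.3, 4.6], 0.62)]
```

View pics/cmp1.png

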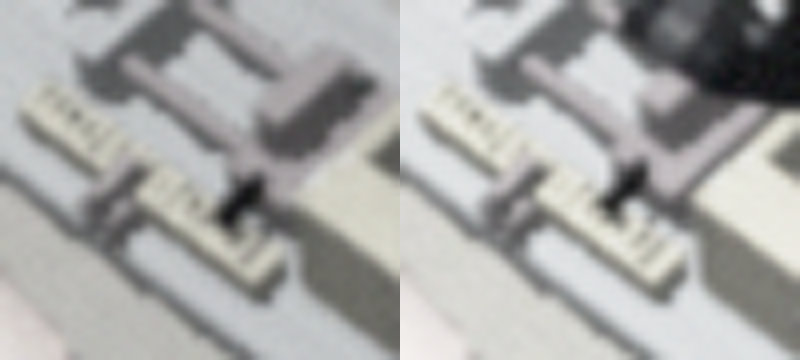

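The index fin moved from about (230,215) to (215,205) in the 8x crop, roughly 5–6 mm along, and the contact held. I'll track the dark fin's centroid numerically and do two more strokes.

```bash
cat >> act.py <<'E'
def jig_xy(cam,u,v,z=.03):
    w=px2w(cam,u,v,z)[:2]-p[:2];c,s=np.cos(p[2]),np.sin(p[2]);return np.array([[c,s],[-s,c]])@w*1000
def fin(im,cam='scene'):
    """jig x,y of the black index fin, dark-weighted, near jig x -22..-36"""
    H,W=im.shape[:2];g=im.max(axis=2).astype(float);acc=[]
    for v in range(190,245):
        for u in range(245,310):
            d=max(0,75-g[v,u])
            if d:
                x,y=jig_xy(cam,u,v)
                if -38<x<-20 and 5<y<48: acc.append((d,x,y))
    a=np.array(acc);return (a[:,:1]*a[:,1:]).sum(0)/a[:,0].sum(),len(a)
def stroke(y0,y1,n=4):
    bot.move_linear(P(0,y0,68),speed=.1)
    bot.move_linear(P(0,y0,64),speed=.05)
    hit=bot.move_linear(P(0,y0,58),speed=.01,until_force=4)
    z=bot.read_position()[2]*1000-.2; f=[]
    for y in np.linspace(y0,y1,n+1)[1:]:
        bot.move_linear(P(0,y,z),speed=.03); f.append(F()[2])
    bot.move_linear(P(0,y1,75),speed=.1)
    print(hit,round(z,2),f,bot.read_clock())
E
python3 - <<'E'
from act import *
rd=lambda n:cv2.imread(f'pics/{n}.png')
print(fin(rd('scene0')),fin(rd('s1')))
for k in (2,3):
    stroke(-53,-37); print(fin(snap('scene',f's{k}')))
E
```

```text
(array([-28.4888428 ,  10.78370268]), 16) (array([-27.79127816,  16.28978513]), 12)
True 61.59 [np.float64(5.22), np.float64(5.34), np.float64(6.18), np.float64(6.36)] 9.9417
(array([-28.54238441,  21.37278935]), 13)
True 61.58 [np.float64(4.91), np.float64(5.69), np.float64(5.66), np.float64(4.92)] 12.3583
(array([-28.00852182,  26.80045965]), 14)
```

```bash
python3 - <<'E'
from act import *
stroke(-53,-37); print(fin(snap('scene')))
bot.move_linear(P(0,-100,110),speed=.2)
print(fin(snap('scene','s4'))); snap('top','t4'); print(bot.read_clock())
a=cv2.imread('pics/s4.png')[195:240,250:300];b=cv2.imread('pics/t4.png')[205:250,280:330]
cv2.imwrite('pics/fins4.png',np.hstack([cv2.resize(i,(400,360),interpolation=cv2.INTER_CUBIC) for i in(a,b)]))
E
```

```text
True 61.57 [np.float64(5.47), np.float64(5.66), np.float64(5.65), np.float64(6.22)] 14.775
(array([-28.69016112,  31.93227827]), 14)
(array([-28.57960481,  31.93146434]), 15)
15.4333
```

View pics/fins4.png

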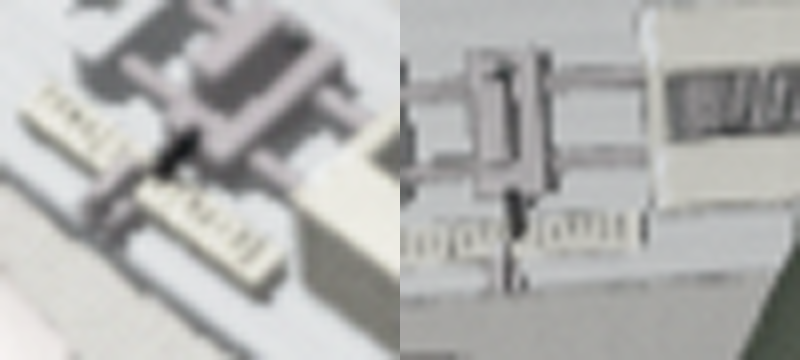

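The fins are nearly in line: in the scene view the index runs (190,135)→(160,172) and the gauge about (130,165)→(95,215). In the top view the index is at u≈515 and the gauge at u≈508. I'll rectify both views onto the z=30 mm plane to measure the remainder.

```bash
cat > rect.py <<'E'
from act import *
def rect(im,cam,s=10,x0=-52,x1=-16,y0=15,y1=55):
    # columns: jig y (left = y1), rows: jig x (top = x1)
    src=np.float32([[0,0],[(y1-y0)*s,0],[0,(x1-x0)*s],[(y1-y0)*s,(x1-x0)*s]])
    q=[(x1,y1),(x1,y0),(x0,y1),(x0,y0)]
    dst=np.float32([w2px(cam,P(x,y,30)) for x,y in q])
    M=cv2.getPerspectiveTransform(dst,src)
    o=cv2.warpPerspective(im,M,((y1-y0)*s,(x1-x0)*s),flags=cv2.INTER_CUBIC)
    for y in range(y0,y1,5): cv2.line(o,((y1-y)*s,0),((y1-y)*s,6 if y%10 else 14),(0,0,255),2)
    cv2.line(o,(0,(x1+34)*s),(8,(x1+34)*s),(0,0,255),2)
    return o
def pair(k):
    cv2.imwrite(f'pics/rect{k}.png',np.hstack([rect(cv2.imread(f'pics/{a}{k}.png'),c) for a,c in(('s','scene'),('t','top'))]))
E
python3 -c "from rect import *;pair(4)"
```

```text
(no output)
```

View pics/rect4.png

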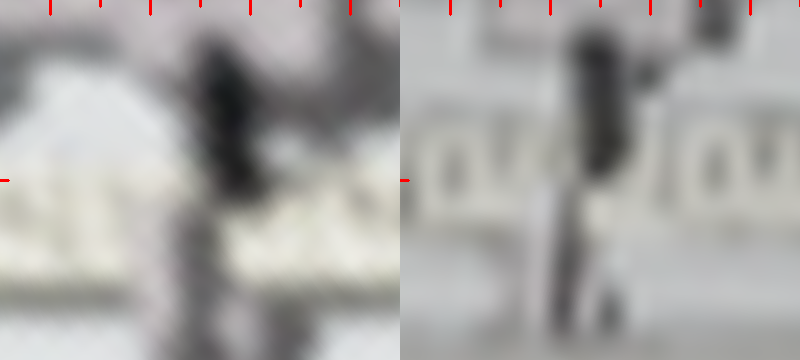

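The index fin's +y edge is at rect u≈203 (scene) and 578 (top). The gauge shows a pale top with a dark side to its right (edges about 135–177 and 528–553). I'll take intensity profiles to separate fin from shadow.

```bash
python3 - <<'E'
from rect import *
for a,c in(('s','scene'),('t','top')):
    o=rect(cv2.imread(f'pics/{a}4.png'),c).astype(float)
    for nm,r in(('gau',(200,240)),('gau2',(240,290)),('idx',(80,160))):
        m=o[r[0]:r[1]].mean(0)[80:280].reshape(20,10,3).mean(1)
        print(c,nm,'lum',m.mean(1).round().astype(int).tolist(),'r-g',(m[:,2]-m[:,1]).round().astype(int).tolist())
print('y of bins',[55-(8+i+.5) for i in (0,19)])
E
```

```text
scene gau lum [220, 222, 216, 207, 201, 201, 201, 195, 179, 157, 134, 118, 111, 118, 137, 153, 159, 163, 174, 193] r-g [2, 2, 2, 2, 2, 3, 4, 3, 3, 4, 4, 3, 2, 2, 1, 1, 1, 1, 2, 2]
scene gau2 lum [198, 203, 205, 204, 200, 197, 198, 194, 177, 149, 121, 103, 101, 115, 144, 178, 201, 208, 205, 204] r-g [1, 1, 1, 1, 2, 4, 5, 4, 4, 4, 4, 2, 1, 1, 1, 2, 2, 1, 2, 2]
scene idx lum [223, 223, 224, 224, 222, 219, 213, 204, 189, 166, 137, 105, 73, 47, 32, 33, 50, 76, 100, 118] r-g [-2, -2, -2, -2, -2, -2, -2, -1, -1, -1, 1, 2, 1, 0, -1, -1, -1, -1, 1, 1]
top gau lum [176, 175, 177, 180, 184, 191, 186, 155, 125, 126, 156, 185, 194, 193, 195, 196, 194, 188, 183, 181] r-g [1, 1, 1, 1, 1, 1, 1, 1, 1, 1, 1, 1, 1, 1, 0, 0, 0, -1, -1, 0]
top gau2 lum [173, 166, 161, 160, 167, 178, 164, 125, 96, 104, 135, 160, 172, 184, 190, 191, 192, 191, 191, 190] r-g [0, 1, 2, 2, 2, 3, 3, 2, 2, 3, 3, 2, 0, -2, -2, -1, -1, -2, -2, -2]
top idx lum [181, 174, 170, 175, 181, 183, 184, 174, 155, 126, 90, 64, 56, 67, 96, 130, 157, 170, 169, 173] r-g [-1, -1, -1, -1, -1, -1, -1, -1, -1, 0, 0, 1, 1, 0, -1, -1, -1, -1, -1, -1]
y of bins [46.5, 27.5]
```

Taking the pale strip as the gauge's top face (the dark part being its side and shadow), about 5–6 mm remains. One 15 mm stroke gives about 5.1 mm, then I look again.

```bash
python3 - <<'E'
from rect import *
bot.move_linear(P(0,-53,80),speed=.2)
stroke(-53,-38)
bot.move_linear(P(0,-100,110),speed=.2)
print(fin(snap('scene','s5'))); snap('top','t5'); print(bot.read_clock())
a=cv2.imread('pics/s5.png')[195:240,250:300]
pair(5)
r=cv2.imread('pics/rect5.png')
cv2.imwrite('pics/v5.png',np.hstack([cv2.resize(a,(400,360),interpolation=cv2.INTER_CUBIC),r[:,400:]]))
o=r[:,:400];cv2.imwrite('pics/v5.png',np.hstack([cv2.resize(a,(320,288),interpolation=cv2.INTER_CUBIC),cv2.resize(o,(240,288)),cv2.resize(r[:,400:],(240,288))]))
o=r.astype(float)
for nm,off in(('s',0),('t',400)):
  for k,w in(('gau',(200,240)),('idx',(80,160))): print(nm,k,o[w[0]:w[1],off+80:off+280].mean((0,2)).reshape(20,10).mean(1).round().astype(int).tolist())
E
```

```text
True 61.58 [np.float64(5.33), np.float64(5.53), np.float64(4.94), np.float64(6.48)] 18.1417
(array([-28.22101861,  37.18669343]), 14)
18.75
s gau [219, 222, 217, 209, 203, 199, 196, 183, 159, 129, 98, 78, 78, 104, 145, 184, 206, 213, 216, 221]
s idx [218, 211, 203, 190, 168, 138, 103, 70, 44, 32, 37, 60, 92, 119, 135, 140, 135, 127, 119, 112]
t gau [177, 177, 178, 180, 184, 192, 186, 156, 124, 124, 155, 185, 193, 193, 195, 195, 193, 187, 182, 181]
t idx [183, 183, 170, 140, 105, 72, 54, 53, 69, 97, 123, 138, 156, 171, 184, 191, 188, 183, 177, 176]
```

View pics/v5.png

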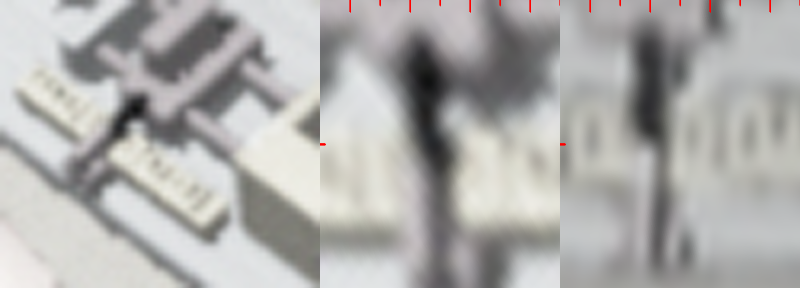

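The fins now make one line: both views show the same span for the index and for gauge top plus shaded side (scene edges differ by about 0.4 mm). The finger has been clear for over 0.3 s with the lock up, so now I press the lock pin.

```bash
python3 - <<'E'
from rect import *
bot.move_linear(P(0,-108,75),speed=.15); bot.wait(.3); print(F())
bot.move_linear(P(0,-108,56),speed=.08)
hit=bot.move_linear(P(0,-108,42.5),speed=.012,until_force=15)
print(hit,bot.read_position()[2],F())
bot.move_linear(P(0,-108,75),speed=.1)
bot.move_linear(P(0,-108,180),speed=.25)
print(F(),fin(snap('scene','s6')),bot.read_clock()); snap('top','t6'); pair(6)
d=cv2.imread('pics/s6.png')[158:276,212:364];cv2.imwrite('pics/v6.png',cv2.resize(d,None,fx=5,fy=5,interpolation=cv2.INTER_CUBIC))
E
```

```text
[ 1.06  0.22 -0.54]
True 0.04402202695177515 [-0.32 -0.12  5.1 ]
[0.82 0.58 0.81] (array([-28.21121623,  37.11527498]), 14) 21.875
```

View pics/v6.png

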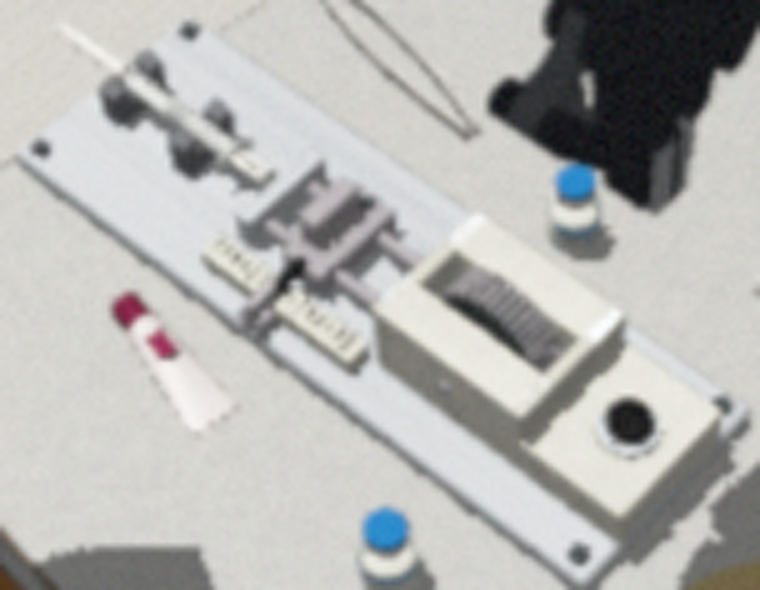

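The lock cap now sits low, at crop (630,422), after stopping hard at z = 44.0 mm. The index and gauge fins form one line from (292,268) to (250,325), and nothing else has moved.

```bash
python3 -c "
from cell import bot
print(bot.close_job())"
```

```text
the job is handed in; nothing more can be done
None
```

I handed the job in at about 22 s, with the index blade in line with the gauge blade (within about 1 mm by the pictures), the lock pin fully down at 44 mm, and the robot clear of everything. The judge gave no result back.

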